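# Gauge the wheel sleeve and hold it ready over the axle

## Task

Two steel wheel sleeves that look alike outside stand on the bench: slide the one with the wide bore all the way down onto the gauge pin to prove that it fits, then draw it off and carry it over the black tail cowl to the wheel hub. Finish still holding it in the gripper, upright and centred over the axle with about a centimetre of air between the sleeve and the axle's tip, so that the mechanic can grease the axle. The sleeve must never touch the hub or its axle; leave the narrow-bored sleeve and everything else on the bench where it is, and do not bump the cowl.

Things in the scene. Friction and masses are not known exactly. Their poses are not given: they have to be found in the camera images.
- fit_sleeve_mid (a point): centre (half-way up, on the axis) of the wide-bored steel sleeve: a plain upright tube, 36 mm outside diameter, 22 mm bore right through, 50 mm tall, about 0.24 kg, standing loose on the bench. z along its axis. Its two ends are alike. Its neighbour looks the same but for the narrower bore
- tight_sleeve_mid (a point): centre of the other steel sleeve, standing upright: same 36 mm outside and 50 mm height, but the bore is only 15 mm, so it does not go onto the pin. To be left alone
- gauge_seat (a point): gauge: a dark round steel foot, 72 mm across and 12 mm high, fixed to the bench, with an upright bright pin of 19 mm diameter at its middle. This point is on the pin's axis at the foot's top face, where the sleeve comes to rest. From here the pin is straight for 50 mm and then narrows over another 12 mm to a blunt nose of 8 mm diameter, 62 mm above this point. z is up
- axle_tip (a point): top of the axle of the wheel hub: the middle of the axle's blunt tip, 100 mm above the bench. The hub is an aluminium disc 120 mm across at its foot, stepping in to 56 mm across, 50 mm tall, fixed to the bench; out of its middle stands the 19 mm steel axle, whose last 12 mm narrow to an 8 mm tip. z is up along the axle
- cowl_top (a point): tail cowl: a glossy black arched motorcycle panel fixed on the bench between the gauge and the hub. This point is over the middle of its length at the height of its highest part, 120 mm above the bench. The cowl is 380 mm long along its own x (which lies within 0.2 rad of world x) and at most 110 mm wide along its y; lower towards both ends
- grease_tin: bystander: closed round tin, 68 mm across, 45 mm tall; origin at its underside or axis; leave alone
- cleaner_can: bystander: white spray can, 54 mm across, 150 mm tall; origin at its underside or axis; leave alone
- screwdriver: bystander: screwdriver lying flat, 190 mm long; origin at its underside or axis; leave alone
- wrench: bystander: steel spanner lying flat, 180 mm long; origin at its underside or axis; leave alone
- bearing: bystander: flat steel bearing ring, 52 mm across, 15 mm high, lying flat; origin at its underside or axis; leave alone
- socket: bystander: steel wrench socket standing upright, 26 mm across, 45 mm tall; origin at its underside or axis; leave alone
- bolt: bystander: hexagon bolt standing on its head, 20 mm across, 48 mm tall; origin at its underside or axis; leave alone
Mind the look-alikes: they are no part of the job. What is shaped like the part that bears fit_sleeve_mid but green or red is not meant.

How it is judged:
On the way, in this order (a step that is already met when the one before it is completed fails the run):
1. the wide-bored sleeve is fully down on the gauge pin (z of fit_sleeve_mid in the frame of gauge_seat between 0.02 and 0.03 m and horizontal distance between fit_sleeve_mid and gauge_seat below 0.005 m and angle between fit_sleeve_mid's own z axis and vertical below 0.1 rad), for 0.2 s.
2. the sleeve is carried off the pin and over the cowl (z of fit_sleeve_mid in the frame of cowl_top above 0.025 m and y of fit_sleeve_mid in the frame of cowl_top between -0.05 and 0.05 m and x of fit_sleeve_mid in the frame of cowl_top between -0.19 and 0.19 m), for 0.05 s.
At the end, for the whole second after the job is handed in: The wide-bored sleeve is held still in the fingers, upright within 0.12 rad, its axis within 6 mm of the axle's axis and its lower end 3 to 20 mm above the axle's tip, not touching the hub; the other sleeve and all bystanders are within 30 mm of where they started (horizontal distance between fit_sleeve_mid and axle_tip below 0.006 m and z of fit_sleeve_mid in the frame of axle_tip between 0.028 and 0.045 m and angle between fit_sleeve_mid's own z axis and vertical below 0.12 rad and contact force between the fingers and fit_sleeve above 1 N and contact force between fit_sleeve and hub below 0.2 N and linear speed of fit_sleeve below 0.02 m/s and distance of each of grease_tin, cleaner_can, screwdriver, wrench, bearing, socket, bolt, tight_sleeve_mid from where it was at the start of the episode below 0.03 m); the arm keeps its last pose, push and grip.
It fails at once if the sleeve touches the hub or its axle (contact force between fit_sleeve and hub above 1 N).
It fails at once if the cowl is bumped (contact force between any of fit_sleeve, the arm, the fingers and cowl above 3 N).
It fails at once if the narrow-bored sleeve or a bystander is displaced by more than 30 mm (distance of any of grease_tin, cleaner_can, screwdriver, wrench, bearing, socket, bolt, tight_sleeve_mid from where it was at the start of the episode above 0.03 m).
It also fails if it takes over 56 s, if anything falls off the work surface, if the arm or the gripper's body presses on something with over 40 N, if the wrist force passes 120 N, or if a joint passes its speed limit or range.

## Robot

A 7-joint arm with a two-finger parallel gripper is mounted at the origin on the work surface. World frame = base frame: x ahead of the robot, y to its left, z up, the work surface at z = 0. Lengths are in m, angles in rad, forces in N, time in s.
With the tool pointing down it reaches from about 0.425 to 0.95 m from the base axis. Payload 4.7 kg.
Tool frame: the origin (TCP) lies on the mounting face of the last link; the fingertips stand 182 mm ahead of it and the grasp point (between the pads) lies 164 mm ahead of it; z points along the fingers, y is the line along which they close (so a half turn about z gives the same grasp; the last joint's range is limited). The gripper opens to 87 mm and grips with 3 to 60 N. Pads are 19 mm wide; open, the fingers measure 117 mm over their backs; the gripper's body (75 mm by 190 mm) begins 51 mm behind the grasp point.
Start: joints at [1.14, 0.469, -0.049, 1.532, 0.024, 1.141, -0.082], TCP at [0.264, -0.621, 0.405] pointing down, gripper open.
Joint ranges: [-2.59, 2.59], [-0.33, 1.99], [-1.39, 1.29], [0.1, 2.45], [-1.04, 4.18], [0.21, 1.99], [-2.66, 2.66]. Speed limits (rad/s): [2.57, 2.57, 3.14, 3.14, 3.14, 3.14, 3.14].

## Interface

Orientations are given as [roll, pitch, yaw] about the fixed x, y, z axes, in that order (R = Rz(yaw) Ry(pitch) Rx(roll)).
In Python, from plant import manip, read_camera, camera_info gives the robot as it stands. The module is installed in compiled form; this text tells all that it offers.
- The arm moves only by the shell command python3 -m inch 'ROWS'. ROWS is JSON, one flat list of numbers, 7 for each row, row after row: the turn, a rotation vector about the tool's x, y, z in units of 8 degrees (1.0 is 8 degrees), then the shift along the tool's x, y, z in m, then the opening, from -1 (shut) to 1 (fully open). In form: [ax, ay, az, tx, ty, tz, hand, ax, ay, az, tx, ty, tz, hand, ...]. A call has 1 to 10 rows; each row shifts and turns the commanded pose from where the row before left it, along the tool's axes as they then stand; what a row does not reach is not made up. A row lasts 1/10 s, in which the tool goes at most 50 mm and 8.59 degrees, less where a joint would pass 70% of its speed; a pose out of reach is approached as far as the arm can. A call with a gripper value outside its range is refused whole. The fingers move at their own pace and stop on an object; the grip force is fixed at half the most. Time passes only in rows, so rows that do not move let the fingers close. It gives the time, the measured TCP pose, the force, the opening and the grip force at its end, in the units of the state.
- manip.state(): the state, without advancing time (a new reading comes with each control period).
- read_camera(name): name is "scene" or "top" or "wrist"; returns (picture, depth): 420x560x3 uint8, red, green, blue; 420x560 float32, m along the optical axis (not along the pixel's ray), 0 where there is no reading.
- camera_info(name): a dict with "camera_matrix" (3x3 intrinsics, pixels), "xyz" and "attitude" of the camera in the world; the wrist camera has in their place "mount" (4x4, takes a point from camera to tool coordinates, whose origin is the TCP and whose axes are the flange's). Camera axes: x right, y down, z forward; pixel columns grow to the right and rows downward; lengths in m; the calibration is good to about 2 mm. A picture is of the moment at which its call begins: read the wrist's pose just before it. camera_info takes no time and is no camera call.
- manip.job_done(): hands the job in; it is judged then, once.
The state is a dict: "time_s": time; "joint_positions": joint angles; "joint_velocities": joint speeds; "tau": joint torques, N m; "eef_pos": TCP position; "tool_rot": TCP orientation; "ft_force": force on the tool from outside, world axes, zero at the start; "moment": the same for the moment, N m; "width": finger opening in m; "grasp_force": force on a finger pad.
Only numpy, scipy, OpenCV 4.12 (cv2) and the standard library are available. Lean on these libraries where they do the work, as an engineer would, in place of code of your own. Each camera call takes 0.05 s, during which the arm holds its last target. There are 200 camera calls.

## Working session

There is one attempt and no reset: what is moved stays moved. The work goes in short steps, Python scripts to look and compute and a shell command to move; the robot and the scene stay as the last step left them, time stands still between calls to the robot, and variables do not carry over. Pictures are saved under pics/ and viewed, at most 10 in all, crops included, and the job is handed in when it is done.

```bash
mkdir -p pics; cat > h.py <<'E'
import numpy as np, cv2
from scipy.spatial.transform import Rotation as R
from plant import manip, read_camera, camera_info
def cam(name):
    i=camera_info(name); K=np.array(i["camera_matrix"])
    T=np.eye(4)
    if "mount" in i:
        s=manip.state(); T[:3,:3]=R.from_euler('xyz',s["tool_rot"]).as_matrix(); T[:3,3]=s["eef_pos"]; T=T@np.array(i["mount"])
    else:
        a=np.array(i["attitude"]); T[:3,:3]=a if a.shape==(3,3) else R.from_euler('xyz',a).as_matrix(); T[:3,3]=i["xyz"]
    return K,T
def shot(name,fn=None):
    K,T=cam(name); p,d=read_camera(name)
    if fn: cv2.imwrite("pics/"+fn,p[:,:,::-1])
    return p,d,K,T
def cast(u,v,z,K,T):
    r=T[:3,:3]@np.linalg.solve(K,[u,v,1.]); return T[:3,3]+r*(z-T[2,3])/r[2]
def cloud(d,K,T):
    v,u=np.mgrid[:d.shape[0],:d.shape[1]]
    P=np.stack([(u-K[0,2])/K[0,0]*d,(v-K[1,2])/K[1,1]*d,d],-1)@T[:3,:3].T+T[:3,3]
    P[d==0]=np.nan; return P
E
python3 - <<'E'
from h import *
print(camera_info("top"));print(camera_info("wrist")); print(manip.state())
a=shot("top","top.png"); b=shot("scene","scene.png")
np.savez("t.npz",*a); 
P=cloud(*a[1:]); z=P[...,2]
m=((z>.008)&(z<.3)).astype(np.uint8)
n,l,s,c=cv2.connectedComponentsWithStats(m)
for i in range(1,n):
    if s[i,4]>30:
        q=P[l==i]; print(i,s[i],c[i].round(),np.nanmin(q,0).round(3),np.nanmax(q,0).round(3), a[0][l==i].mean(0).round())
E
```

```text
{'camera_matrix': array([[524.92663823,   0.        , 284.34494041],
       [  0.        , 524.92663823, 214.36294922],
       [  0.        ,   0.        ,   1.        ]]), 'xyz': array([ 0.39410904, -0.00759542,  1.51199004]), 'attitude': array([-3.0563543 , -0.00391581, -1.5618661 ])}
{'camera_matrix': array([[369.97621304,   0.        , 282.50831948],
       [  0.        , 369.97621304, 210.85535163],
       [  0.        ,   0.        ,   1.        ]]), 'mount': array([[-9.08517551e-05, -9.62064738e-01, -2.72821245e-01,
         7.49970369e-02],
       [ 9.99999335e-01, -4.01061884e-04,  1.08127870e-03,
        -4.10361899e-04],
       [-1.14967831e-03, -2.72820965e-01,  9.62064135e-01,
         2.02311175e-02],
       [ 0.00000000e+00,  0.00000000e+00,  0.00000000e+00,
         1.00000000e+00]])}
{'time_s': 0.0, 'joint_positions': array([ 1.14008356,  0.46947804, -0.04860111,  1.5336671 ,  0.02410658,
        1.14095433, -0.08228192]), 'joint_velocities': array([-7.84322463e-04,  4.06420559e-04,  3.03060072e-04,  3.31384362e-06,
       -1.05080671e-03,  5.88386210e-04,  1.3296842
[... 1648 characters left out ...]
 71.]
345 [ 167  198   43   41 1321] [189. 218.] [0.452 0.203 0.008] [0.567 0.324 0.102] [231. 232. 232.]
398 [437 212  18  18 204] [445. 220.] [ 0.484 -0.499  0.008] [ 0.534 -0.45   0.021] [202. 208. 209.]
419 [108 221  10   6  35] [112. 224.] [0.484 0.467 0.008] [0.499 0.484 0.054] [156. 150. 152.]
445 [391 229  16  13 158] [398. 235.] [ 0.448 -0.352  0.009] [ 0.482 -0.316  0.057] [192. 195. 196.]
475 [   7  239   83   62 3397] [ 49. 271.] [0.274 0.536 0.008] [0.446 0.684 0.243] [173. 176. 180.]
656 [173 284  11   9  80] [178. 288.] [0.299 0.271 0.008] [0.322 0.297 0.053] [190. 190. 191.]
981 [ 239  362   79   58 3191] [277. 392.] [-0.04  -0.108  0.008] [0.107 0.109 0.3  ] [ 97. 109. 120.]
```

View pics/top.png

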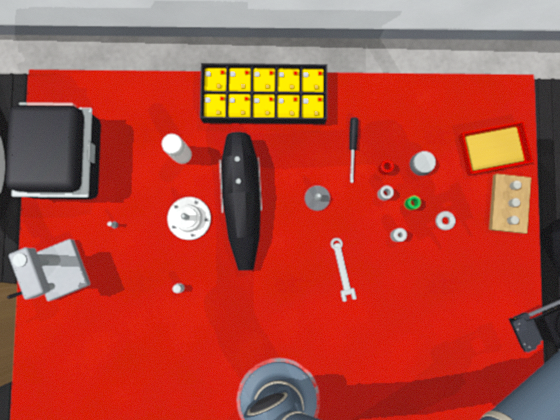

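View pics/scene.png

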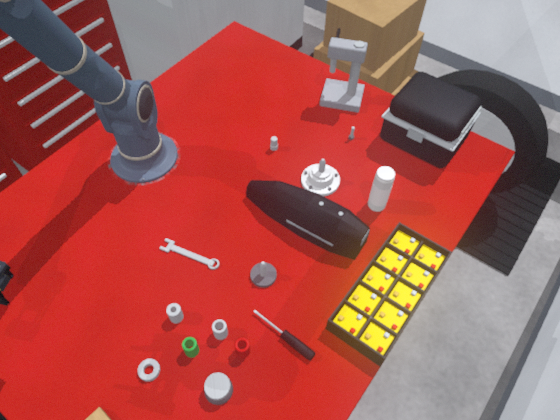

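The top view shows two silver sleeves at (386,193) and (400,235), the gauge at (317,198), the cowl around (241,198) and the hub at (189,218). The scene view agrees. I'll move the wrist camera over the sleeves to compare their bores.

```bash
python3 -m inch '[0,0,0,0.043,-0.019,0,1, 0,0,0,0.043,-0.019,0,1, 0,0,0,0.043,-0.019,0,1, 0,0,0,0.043,-0.019,0,1, 0,0,0,0.043,-0.019,0,1, 0,0,0,0.043,-0.019,0,1, 0,0,0,0.043,-0.019,0,1, 0,0,0,0.043,-0.019,0,1, 0,0,0,0.043,-0.019,0,1, 0,0,0,0,0,0,1]'
python3 - <<'E'
from h import *
s=manip.state(); print(s["eef_pos"],s["tool_rot"])
a=shot("wrist","w1.png"); np.savez("w1.npz",*a)
for x,y in [(.585,-.298),(.465,-.334)]:
    q=np.linalg.inv(a[3])@[x,y,.05,1]; print((a[2]@q[:3]/q[2])[:2])
E
```

```text
time_s: 1.1
eef_pos: [0.5582, -0.3046, 0.4044]
tool_rot: [-3.138, -0.005, 0.415]
ft_force: [0.1, 0.3, -0.2]
width: 0.087
grasp_force: 0.0
[ 0.55822309 -0.30460733  0.40436027] [-3.13800452 -0.00468842  0.41469281]
[289.17668295 162.73753173]
[273.11763353 287.35714689]
```

View pics/w1.png

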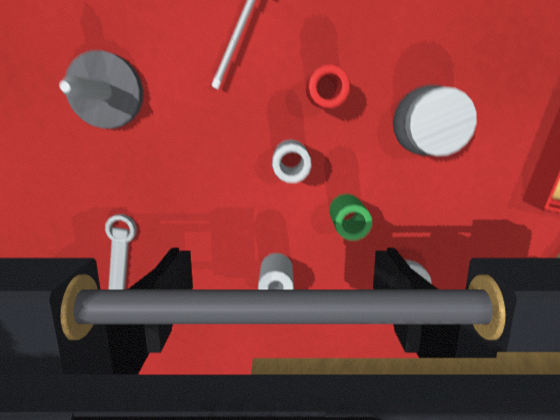

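The wrist view shows the sleeve at (291,161) with a bore of about 26/40 of its outer diameter, so it looks like the wide one. The other, at (275,285), has a visibly smaller bore. The pin nose is at (66,87). Next I'll measure these.

```bash
python3 - <<'E'
from h import *
z=np.load("w1.npz"); p,d,K,T=[z[k] for k in z.files]
g=p.astype(int); white=((g.min(2)>135)&(g.max(2)-g.min(2)<50)).astype(np.uint8)
P=cloud(d,K,T)
# sleeve rim: outer & bore
w=white.copy(); w[:,:265]=0; w[:,320:]=0; w[:135]=0; w[190:]=0
cs,hi=cv2.findContours(w,cv2.RETR_CCOMP,cv2.CHAIN_APPROX_NONE)
for c,h in zip(cs,hi[0]):
    if cv2.contourArea(c)>50:
        e=cv2.fitEllipse(c); print("sleeveA",h[3],e, cast(*e[0],.05,K,T))
rim=P[135:190,265:320].reshape(-1,3); r=rim[(rim[:,2]>.046)&(rim[:,2]<.054)]
print("rim depth",len(r),cv2.minEnclosingCircle(r[:,:2].astype(np.float32)),np.nanmedian(r,0))
for n,(u0,u1,v0,v1) in dict(B=(255,296,250,296),red=(300,355,60,115),green=(325,378,190,245)).items():
    q=P[v0:v1,u0:u1].reshape(-1,3); r=q[(q[:,2]>.045)&(q[:,2]<.055)]
    print(n,len(r),cv2.minEnclosingCircle(r[:,:2].astype(np.float32)))
sub=p[250:296,250:300]; 
print("row widths B bore:"); 
for v in (284,287): print(v,p[v,255:297].mean(1).astype(int))
# gauge
t=P[60:115,45:100].reshape(-1,3); k=(t[:,2]>.06)&(t[:,2]<.085); print("pin pts",k.sum(),np.nanmedian(t[k],0))
w=((g.min(2)>150)).astype(np.uint8); w[:,100:]=0; w[:70]=0; w[110:]=0
n,l,s,c=cv2.connectedComponentsWithStats(w); i=1+np.argmax(s[1:,4]); print("nose",s[i],c[i],cast(*c[i],.074,K,T))
q=P[40:140,50:155].reshape(-1,3); r=q[(q[:,2]>.009)&(q[:,2]<.016)]; print("foot",len(r),cv2.minEnclosingCircle(r[:,:2].astype(np.float32)))
cv2.imwrite("pics/nose.png",np.vstack([cv2.resize(p[60:140,40:160,::-1],None,fx=5,fy=5,interpolation=0)[:300],cv2.resize(p[245:305,235:355,::-1],None,fx=5,fy=5,interpolation=0)]))
E
```

```text
sleeveA -1 ((291.08428955078125, 162.64259338378906), (37.51988220214844, 39.24111557006836), 150.61085510253906) [ 0.58577507 -0.2995457   0.05      ]
sleeveA 0 ((291.0320129394531, 162.87811279296875), (23.631216049194336, 25.029903411865234), 50.197784423828125) [ 0.58556095 -0.29958966  0.05      ]
rim depth 750 ((0.5861867070198059, -0.2988552749156952), 0.017952842637896538) [ 0.58677239 -0.29852407  0.04951065]
B 486 ((0.46724405884742737, -0.33450502157211304), 0.017922045662999153)
red 896 ((0.66007000207901, -0.3013033866882324), 0.018048707395792007)
green 723 ((0.5586435794830322, -0.37565743923187256), 0.018072979524731636)
row widths B bore:
284 [ 93  90  98 152 204 211 211 211 211 209 209 210 200 171 132 105  91  91
  96  93  92  92  92 107 122 125 129 153 215 223 222 220 220 221 219 221
 219 177  96  67  67  67]
287 [ 95  95 109 171 209 212 210 212 210 209 213 212 189 127  97  94  93  95
  94  99 105 109 113 118 126 128 127 131 175 222 226 224 224 223 224 221
 223 198 120  72  62  66]
pin pts 451 [ 0.57358059 -0.10998168  0.06750848]
nose [ 60  80  11  13 106] [64.70754717 86.29245283] [ 0.57160657 -0.1075757   0.074     ]
foot 3684 ((0.5726330280303955, -0.10619768500328064), 0.0362556017935276)
```

View pics/nose.png

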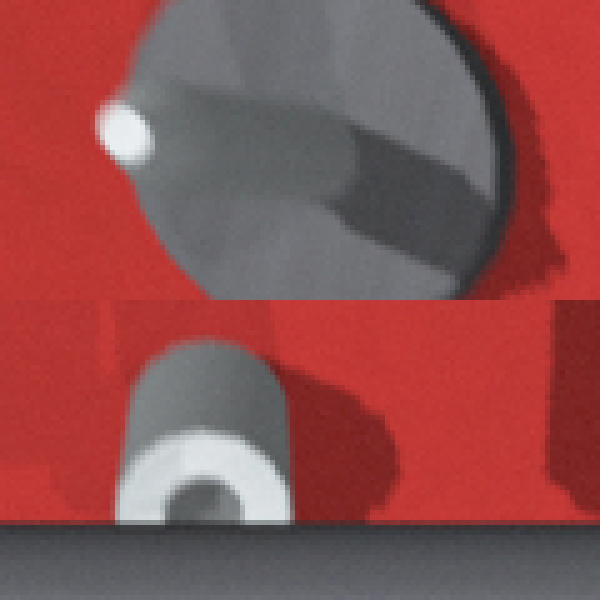

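A is the wide sleeve (bore ratio 0.62, against 0.43 for B), at (0.586,-0.299). The gauge is at about (0.572,-0.107). Its neighbours leave room for the fingers at the present yaw, so I'll descend to grasp.

```bash
python3 -m inch '[0,0,0,0.009,0.002,0.04,1, 0,0,0,0.009,0.002,0.04,1, 0,0,0,0.009,0.002,0.04,1, 0,0,0,0,0,0,1, 0,0,0,0,0,0,1]'; python3 - <<'E'
from h import *
s=manip.state(); Rt=R.from_euler('xyz',s["tool_rot"]).as_matrix()
print(s["eef_pos"],s["tool_rot"],s["joint_positions"].round(2)); 
p,d,K,T=shot("wrist","w2.png")
w=Rt.T@(np.array([.5857,-.2993,.034])-s["eef_pos"])-[0,0,.164]; print("go",w.round(4))
P=cloud(d,K,T); r=P[(P[...,2]>.045)&(P[...,2]<.055)&(abs(P[...,0]-.586)<.03)&(abs(P[...,1]+.3)<.03)]
print(len(r),cv2.minEnclosingCircle(r[:,:2].astype(np.float32)),(Rt.T@([*cv2.minEnclosingCircle(r[:,:2].astype(np.float32))[0],.034]-s["eef_pos"])).round(4))
E
```

```text
time_s: 1.65
eef_pos: [0.5799, -0.3085, 0.2845]
tool_rot: [-3.141, 0.002, 0.401]
ft_force: [-0.1, 0.2, 0.9]
width: 0.087
grasp_force: 0.0
[ 0.57988075 -0.30846741  0.28449372] [-3.14082168e+00  1.56628008e-03  4.00602185e-01] [ 0.54  0.56 -0.17  1.68  0.11  0.91 -0.84]
go [ 0.0093 -0.006   0.0865]
1686 ((0.5862729549407959, -0.29873237013816833), 0.017999250441789627) [ 0.0101 -0.0063  0.2505]
```

```bash
python3 -m inch '[0,0,0,0.0097,-0.006,0.0065,1, 0,0,0,0,0,0.03,1, 0,0,0,0,0,0.03,1, 0,0,0,0,0,0.02,1, 0,0,0,0,0,0,1, 0,0,0,0,0,0,-1, 0,0,0,0,0,0,-1, 0,0,0,0,0,0,-1, 0,0,0,0,0,0,-1, 0,0,0,0,0,0,-1]'; python3 -m inch '[0,0,0,0,0,0,-1, 0,0,0,0,0,0,-1, 0,0,0,0,0,0,-1]'
```

```text
time_s: 2.7
eef_pos: [0.5872, -0.2983, 0.199]
tool_rot: [3.141, -0.001, 0.402]
ft_force: [0.3, -0.3, -0.7]
width: 0.0549
grasp_force: 0.0
time_s: 3.0
eef_pos: [0.5871, -0.2982, 0.1983]
tool_rot: [3.141, -0.0, 0.402]
ft_force: [-1.8, 0.0, -0.6]
width: 0.0358
grasp_force: 30.0
```

```bash
python3 -m inch '[0,0,0,0,0,-0.04,-1, 0,0,0,0,0,-0.04,-1, 0,0,0,0,0,-0.03,-1, 0,0,0,-0.002,-0.036,0,-1, 0,0,0,-0.002,-0.036,0,-1, 0,0,0,-0.002,-0.036,0,-1, 0,0,0,-0.002,-0.036,0,-1, 0,0,0,-0.001,-0.038,0,-1, 0,0,0,0,0,0,-1, 0,0,0,0,0,0,-1]'; python3 - <<'E'
from h import *
s=manip.state(); Rt=R.from_euler('xyz',s["tool_rot"]).as_matrix()
print(s["joint_positions"].round(2),s["grasp_force"])
a=p,d,K,T=shot("wrist","w3.png"); np.savez("w3.npz",*a)
P=cloud(d,K,T); near=(abs(P[...,0]-.572)<.06)&(abs(P[...,1]+.107)<.06)
r=P[near&(P[...,2]>.009)&(P[...,2]<.016)]; print("foot",len(r),cv2.minEnclosingCircle(r[:,:2].astype(np.float32)))
r=P[near&(P[...,2]>.0725)&(P[...,2]<.08)]; print("nose",len(r),r.mean(0))
for z in (.025,.04,.055):
    r=P[near&(abs(P[...,2]-z)<.004)]; print(z,len(r),r.mean(0))
E
```

```text
time_s: 4.0
eef_pos: [0.5074, -0.1335, 0.3082]
tool_rot: [3.141, 0.0, 0.404]
ft_force: [0.5, -0.9, -1.9]
width: 0.0361
grasp_force: 30.0
[ 0.36  0.35 -0.22  1.98  0.1   0.83 -1.09] 29.99347270250837
foot 7113 ((0.572040319442749, -0.10585373640060425), 0.03604578226804733)
nose 209 [ 0.57206725 -0.10584947  0.07374203]
0.025 0 [nan nan nan]
0.04 0 [nan nan nan]
0.055 0 [nan nan nan]<stdin>:9: RuntimeWarning: Mean of empty slice.
  ret = um.true_divide(
```

View pics/w3.png

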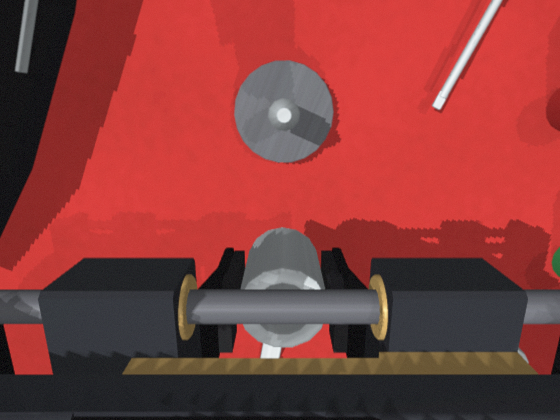

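The pin stands at (284,115) in front of the held sleeve at (283,285). I'll measure the sleeve's position in the hand with the same camera, so that any bias cancels.

```bash
python3 - <<'E'
from h import *
from scipy.optimize import least_squares
z=np.load("w3.npz"); p,d,K,T=[z[k] for k in z.files]
M=np.array(camera_info("wrist")["mount"])
P=cloud(d,K,M) # tool frame
q=P[228:275,246:322].reshape(-1,3); q=q[np.isfinite(q[:,0])&(q[:,2]>.155)&(q[:,2]<.215)&(abs(q[:,1])<.0165)&(abs(q[:,0])<.03)]
print(len(q),q.min(0),q.max(0))
f=least_squares(lambda a:np.hypot(q[:,0]-a[0]-a[2]*(q[:,2]-.17),q[:,1]-a[1]-a[3]*(q[:,2]-.17))-.018,[0,0,0,0],loss='soft_l1',f_scale=.0005)
print(f.x.round(4), abs(f.fun).mean())
s=manip.state(); Tt=T@np.linalg.inv(M)
g=np.linalg.inv(Tt)@[.5721,-.1058,.074,1]; print("gauge in tool",g, "sleeve axis bottom offs",f.x[:2]+f.x[2:]*.03)
print(s["eef_pos"],s["tool_rot"])
E
```

```text
2205 [ 0.00491145 -0.0164522   0.15502662] [0.01719632 0.0164841  0.19869684]
[-0.0016 -0.0003  0.0004  0.0013] 0.00018092988096843557
gauge in tool [ 7.04238009e-02 -6.48883795e-05  2.34234432e-01  1.00000000e+00] sleeve axis bottom offs [-0.00161869 -0.00026744]
[ 0.50773806 -0.13461589  0.3082712 ] [ 3.14084960e+00 -4.24004432e-05  4.01652946e-01]
```

```bash
python3 -m inch '[0,0,0,0.036,0,0,-1, 0,0,0,0.036,0,0,-1, 0,0,0,0,0,0,-1, 0,0,0,0,0,0.02,-1, 0,0,0,0,0,0.015,-1, 0,0,0,0,0,0.008,-1, 0,0,0,0,0,0.004,-1, 0,0,0,0,0,0.004,-1, 0,0,0,0,0,0,-1, 0,0,0,0,0,0,-1]'; python3 - <<'E'
from h import *
for i in range(2):
    s=manip.state(); Rt=R.from_euler('xyz',s["tool_rot"]).as_matrix(); g=Rt.T@(np.array([.5721,-.1058,.012])-s["eef_pos"]); print(g.round(4),s["ft_force"].round(1),s["moment"].round(2))
E
```

```text
time_s: 5.05
eef_pos: [0.5741, -0.1061, 0.2577]
tool_rot: [3.141, -0.001, 0.402]
ft_force: [0.3, 0.5, -1.6]
width: 0.0361
grasp_force: 30.0
[-0.0019 -0.0012  0.2457] [ 0.3  0.5 -1.6] [ 0.01 -0.03 -0.03]
[-0.0019 -0.0012  0.2457] [ 0.3  0.5 -1.6] [ 0.01 -0.03 -0.03]
```

```bash
python3 -m inch '[0,0,0,0,0,0.004,-1, 0,0,0,0,0,0.004,-1, 0,0,0,0,0,0.005,-1, 0,0,0,0,0,0.005,-1, 0,0,0,0,0,0.005,-1, 0,0,0,0,0,0.005,-1, 0,0,0,0,0,0.005,-1, 0,0,0,0,0,0.005,-1, 0,0,0,0,0,0,-1]'
```

```text
time_s: 5.95
eef_pos: [0.5736, -0.106, 0.2184]
tool_rot: [-3.141, 0.001, 0.402]
ft_force: [-0.2, -0.4, -1.2]
width: 0.0363
grasp_force: 30.0
```

```bash
python3 -m inch '[0,0,0,0,0,0.003,-1, 0,0,0,0,0,0.002,-1, 0,0,0,0,0,0.002,-1, 0,0,0,0,0,0.0005,-1, 0,0,0,0,0,0,-1, 0,0,0,0,0,0,-1]'
```

```text
time_s: 6.55
eef_pos: [0.5739, -0.106, 0.2118]
tool_rot: [3.141, -0.0, 0.402]
ft_force: [-0.9, 0.5, -1.8]
width: 0.0362
grasp_force: 30.0
```

```bash
python3 -m inch '[0,0,0,0,0,0.001,-1, 0,0,0,0,0,0.001,-1, 0,0,0,0,0,0,-1, 0,0,0,0,0,0,-1]'
```

```text
time_s: 6.95
eef_pos: [0.574, -0.106, 0.2102]
tool_rot: [3.141, -0.0, 0.402]
ft_force: [-1.0, -0.0, 3.8]
width: 0.0361
grasp_force: 30.0
```

```bash
python3 -m inch '[0,0,0,0,0,0.0005,-1, 0,0,0,0,0,0,-1, 0,0,0,0,0,0,-1, 0,0,0,0,0,0,-1]'; python3 - <<'E'
from h import *
s=manip.state(); print(s["eef_pos"],s["ft_force"])
z=np.load("t.npz"); p,d,K,T=[z[k] for k in z.files]
P=cloud(d,K,T); x,y,zz=P[...,0],P[...,1],P[...,2]
c=P[(zz>.03)&(zz<.14)&(x>.33)&(x<.77)&(y>.04)&(y<.18)]
print("cowl",cv2.minAreaRect(c[:,:2].astype(np.float32)),np.percentile(c[:,2],99.5))
h=P[(zz>.092)&(zz<.106)&(x>.44)&(x<.58)&(y>.19)&(y<.33)]; print("axle tip",len(h),h.mean(0) if len(h) else 0)
for lo,hi in((.008,.02),(.044,.056)):
    h=P[(zz>lo)&(zz<hi)&(x>.44)&(x<.58)&(y>.19)&(y<.33)]; print(len(h),cv2.minEnclosingCircle(h[:,:2].astype(np.float32)),np.nanmedian(h,0))
E
```

```text
time_s: 7.35
eef_pos: [0.574, -0.106, 0.2102]
tool_rot: [3.141, -0.0, 0.402]
ft_force: [-3.5, -0.1, 7.1]
width: 0.036
grasp_force: 30.0
[ 0.57402313 -0.10599598  0.21020066] [-3.49674978 -0.06536532  7.09287706]
cowl ((0.5525543689727783, 0.10922804474830627), (0.38062024116516113, 0.1113424003124237), 3.8193271160125732) 0.12423459663892651
axle tip 25 [0.50993789 0.26186521 0.0968849 ]
707 ((0.5026321411132812, 0.2580110430717468), 0.08783164620399475) [0.50865469 0.2569711  0.01321659]
289 ((0.5088822841644287, 0.26153257489204407), 0.03533525392413139) [0.50657993 0.25851311 0.04972629]
```

Fully seated: the axial force rose to 7 N at the expected height. Now I'll draw it off and lift.

```bash
python3 -m inch '[0,0,0,0,0,-0.005,-1, 0,0,0,0,0,-0.015,-1, 0,0,0,0,0,-0.02,-1, 0,0,0,0,0,-0.02,-1, 0,0,0,0,0,-0.02,-1, 0,0,0,0,0,-0.03,-1, 0,0,0,0,0,-0.03,-1, 0,0,0,0,0,-0.03,-1, 0,0,0,0,0,0,-1]'
```

```text
time_s: 8.25
eef_pos: [0.5751, -0.1059, 0.3846]
tool_rot: [3.136, -0.009, 0.402]
ft_force: [1.7, 0.2, -1.2]
width: 0.0362
grasp_force: 30.0
```

```bash
python3 -m inch '[0,0,0,0.001,-0.036,0,-1, 0,0,0,0.001,-0.036,0,-1, 0,0,0,0.001,-0.036,0,-1, 0,0,0,0.001,-0.036,0,-1, 0,0,0,0.001,-0.036,0,-1, 0,0,0,0.001,-0.036,0,-1, 0,0,0,0.001,-0.036,0,-1, 0,0,0,0.001,-0.036,0,-1, 0,0,0,0.001,-0.036,0,-1, 0,0,0,0.001,-0.036,0,-1]'; python3 -m inch '[0,0,0,0,0,0,-1, 0,0,0,0,0,0,-1]'; python3 - <<'E'
from h import *
s=manip.state(); print(s["joint_positions"].round(2))
a=p,d,K,T=shot("wrist","w4.png"); np.savez("w4.npz",*a)
M=np.array(camera_info("wrist")["mount"]); Tt=T@np.linalg.inv(M)
P=cloud(d,K,T); near=(abs(P[...,0]-.51)<.07)&(abs(P[...,1]-.262)<.07); z=P[...,2]
r=P[near&(z>.0975)&(z<.105)]; t=r.mean(0); print("tip",len(r),t,"spread",np.ptp(r,0))
r=P[near&(z>.0475)&(z<.053)]; print("step",len(r),cv2.minEnclosingCircle(r[:,:2].astype(np.float32)))
print("tip in tool",np.linalg.inv(Tt)@[*t,1])
E
```

```text
time_s: 9.25
eef_pos: [0.4412, 0.2302, 0.3785]
tool_rot: [3.141, 0.001, 0.402]
ft_force: [-0.4, 0.4, -2.1]
width: 0.0359
grasp_force: 30.0
time_s: 9.45
eef_pos: [0.4416, 0.2297, 0.3786]
tool_rot: [3.141, 0.001, 0.404]
ft_force: [0.7, -1.2, -1.8]
width: 0.0364
grasp_force: 30.0
[-0.2   0.24 -0.43  1.96  0.12  0.97 -1.85]
tip 175 [0.51014802 0.26200458 0.09937189] spread [0.0096936  0.00987342 0.00393892]
step 3365 ((0.5102559328079224, 0.2619888484477997), 0.02801169827580452)
tip in tool [ 0.07604455 -0.00290633  0.2791423   1.        ]
```

View pics/w4.png

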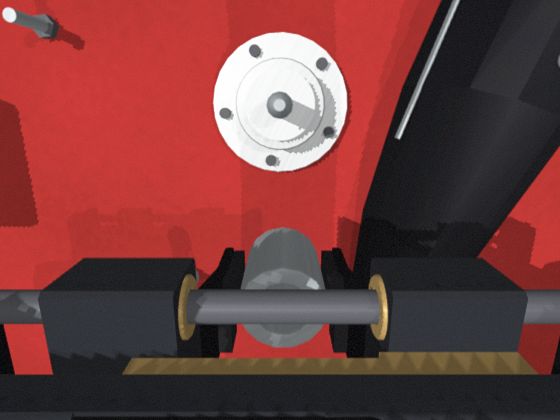

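The picture shows the axle tip at (279,104) on the hub, with the sleeve still held upright. I'll recheck its seat in the hand after drawing it off.

```bash
python3 - <<'E'
from h import *
from scipy.optimize import least_squares
z=np.load("w4.npz"); p,d,K,T=[z[k] for k in z.files]
P=cloud(d,K,np.array(camera_info("wrist")["mount"]))
q=P[228:275,246:322].reshape(-1,3); q=q[np.isfinite(q[:,0])&(q[:,2]>.155)&(q[:,2]<.215)&(abs(q[:,1])<.0165)&(abs(q[:,0])<.03)]
f=least_squares(lambda a:np.hypot(q[:,0]-a[0]-a[2]*(q[:,2]-.17),q[:,1]-a[1]-a[3]*(q[:,2]-.17))-.018,[0,0,0,0],loss='soft_l1',f_scale=.0005)
print(f.x.round(4),q[:,2].max())
E
python3 -m inch '[0,0,0,0.038,-0.0015,0,-1, 0,0,0,0.0393,-0.0013,0,-1, 0,0,0,0,0,0,-1, 0,0,0,0,0,0.02,-1, 0,0,0,0,0,0.02,-1, 0,0,0,0,0,0.01,-1, 0,0,0,0,0,0,-1, 0,0,0,0,0,0,-1]'
python3 - <<'E'
from h import *
s=manip.state(); Rt=R.from_euler('xyz',s["tool_rot"]).as_matrix()
print((Rt.T@(np.array([.5102,.2620,.1])-s["eef_pos"])).round(4), s["eef_pos"])
E
```

```text
[-0.0016 -0.0003  0.0003  0.0024] 0.1980560501375726
time_s: 10.3
eef_pos: [0.5127, 0.2616, 0.3296]
tool_rot: [3.141, -0.0, 0.401]
ft_force: [-0.2, 0.2, -1.4]
width: 0.0359
grasp_force: 30.0
[-0.0022 -0.0014  0.2296] [0.51268603 0.26157154 0.32963601]
```

```bash
python3 -m inch '[0,0,0,-0.0005,-0.001,0.007,-1, 0,0,0,0,0,0.007,-1, 0,0,0,0,0,0.006,-1, 0,0,0,0,0,0,-1, 0,0,0,0,0,0,-1, 0,0,0,0,0,0,-1, 0,0,0,0,0,0,-1]'
python3 - <<'E'
from h import *
s=manip.state(); Rt=R.from_euler('xyz',s["tool_rot"]).as_matrix()
print((Rt.T@(np.array([.5102,.2620,.1])-s["eef_pos"])).round(4), s["eef_pos"])
p,d,K,T=shot("scene"); q=np.linalg.inv(T)@[.51,.262,.1,1]; u,v=(K@q[:3]/q[2])[:2].astype(int); print(u,v)
cv2.imwrite("pics/end.png",cv2.resize(p[max(0,v-60):v+60,max(0,u-80):u+80,::-1],None,fx=5,fy=5))
E
```

```text
time_s: 11.0
eef_pos: [0.5116, 0.2629, 0.3095]
tool_rot: [3.142, -0.001, 0.402]
ft_force: [0.4, -0.4, -2.2]
width: 0.0358
grasp_force: 30.0
[-1.800e-03  2.000e-04  2.095e-01] [0.51161791 0.26285696 0.30954004]
322 158
```

View pics/end.png

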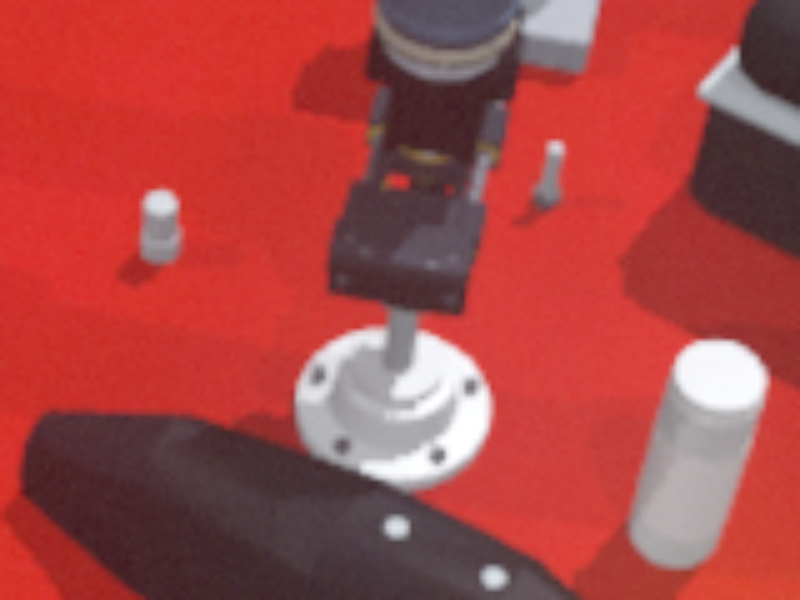

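The gripper is centred over the axle (axle at about (400,340) in the crop), nothing has been disturbed, and the air gap is about 11 mm. I'm handing it in.

```bash
python3 -c "
from plant import manip
print(manip.job_done())"
```

```text
the job is handed in; nothing more can be done
None
```

I seated the wide-bored sleeve fully on the gauge pin, carried it over the cowl and handed in at about 11 s; by my measurements it is held upright, about 2 mm or less off the axle's axis with about 11 mm of air above the tip, but the judge gave no verdict.

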